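# Ink cup out of the packed crate, onto the printing plate

### The arm

A 7-joint arm with a two-finger parallel gripper is mounted at the origin on the work surface. World frame = base frame: x ahead of the robot, y to its left, z up, the work surface at z = 0. Lengths are in m, angles in degrees, forces in N, time in s.
With the tool pointing down it reaches from about 0.425 to 0.875 m from the base axis. Payload 4.7 kg.
Tool frame: the origin (TCP) lies midway between the tips of the shut fingers; the grasp point (between the pads) lies 19 mm behind it; z points along the fingers, x is the direction in which the jaws open and shut, and the axes are right-handed (so a half turn about z gives the same grasp; the last joint's range is limited). The gripper opens to 87 mm and grips with 3 to 60 N. Pads are 19 mm wide; open, the fingers measure 117 mm over their backs; the gripper's body (75 mm by 190 mm) begins 51 mm behind the grasp point.
Start: joints at [76.152, 18.392, -4.016, 83.108, 1.295, 78.541, -3.26], TCP at [0.164, -0.629, 0.223] pointing down, gripper open.
Joint ranges: [-163.93, 163.93], [-17.29, 119.83], [-79.2, 71.16], [3.27, 140.29], [-89.18, 269.18], [5.43, 117.66], [-154.24, 154.24]. Speed limits (degrees/s): [147.25, 147.25, 180, 180, 180, 180, 180].

### API

Orientations are given as [roll, pitch, yaw] about the fixed x, y, z axes, in that order (R = Rz(yaw) Ry(pitch) Rx(roll)).
In Python, from cell import env gives the robot as it stands.
- The arm moves only by the tool carry_out, never from a script. Its argument "plan" is a list of rows, each an object with "grip": the closure, from 0 (fully open) to 1 (shut); "dp": the shift along the tool's x, y, z in m, a list of three; "rotation": the turn, a rotation vector about the tool's x, y, z in degrees, a list of three. In form: [{"grip": grip, "dp": [dx, dy, dz], "rotation": [wx, wy, wz]}, ...]. A call has 1 to 8 rows; each row shifts and turns the pose as measured when the row begins, along the tool's axes as they then stand; what a row does not reach is not made up. A row lasts 1/12 s, in which the tool goes at most 41.7 mm and 7.16 degrees, less where a joint would pass 70% of its speed; a pose out of reach is approached as far as the arm can. A call is refused whole if a number of a shift passes 0.0417 or a number of a turn 7.16, either way. A call with a gripper value outside its range is refused whole. The fingers move at their own pace and stop on an object; "force" is the grip in N (left out, the last holds). Time passes only in rows, so rows that do not move let the fingers close. It gives the time, the measured TCP pose, the force and the opening at its end, in the units of the state.
- env.get_obs(): the state, without advancing time (a new reading comes with each control period).
- env.read_camera(name): name is "scene" or "top" or "wrist"; returns the picture (420x560x3 uint8, red, green, blue); there is no depth.
- env.camera_params(name): a dict with "fx", "fy", "cx", "cy" (pixels), "R" (3x3) and "t" (3): a world point X has camera coordinates R X + t. Camera axes: x right, y down, z forward; pixel columns grow to the right and rows downward; lengths in m; the calibration is good to about 2 mm. A picture is of the moment at which its call begins: read the wrist's pose just before it. camera_params takes no time and is no camera call; for the wrist camera it gives the pose at the moment of the call.
- env.sign_off(): hands the job in, once; it reports no verdict.
The state is a dict: "time_s": time; "qpos": joint angles; "joint_velocities": joint speeds; "effort": joint torques, N m; "tool_pos": TCP position; "tool_rot": TCP orientation; "force": force on the tool from outside, world axes, zero at the start; "wrist_torque": the same for the moment, N m; "grip_width": finger opening in m.
Only numpy, scipy, OpenCV 4.12 (cv2) and the standard library are available. Lean on these libraries where they do the work, as an engineer would, in place of code of your own. Each camera call takes 0.05 s, during which the arm holds its last target. There are 200 camera calls.

### The job

Take the ink cup with the tall, plain straight handle up out of the tightly packed crate, leaving the tall ball-handled cup in its place there. Set it down upright on the printing plate so that its foot covers the etched disc in the middle of the plate; lower it there in the grip, do not drop it, and let go.

Things in the scene. Friction and masses are not known exactly. Their poses are not given: they have to be found in the camera images.
- cup_handle (a point): The wanted ink cup, upright and round, 110 mm tall, 0.2 to 0.45 kg: aluminium foot disc (72 mm diameter, 14 high), white body (50 diameter, up to 36 above the underside), black straight handle (24 diameter, 36 to 110 above the underside), the only tall straight one. Point: on the handle's axis, half-way up the handle, 75 mm above the underside; z up. It stands in the crate's middle row.
- ball_handle (a point): The look-alike cup that stays in the crate: same foot and body, 110 mm tall, but with a thin black stem (14 mm diameter) and a round ball (34 mm diameter) on top. Point: on its axis, 75 mm above its underside; z up. It stands in the middle row too.
- crate: Fixed plywood crate, 235 mm square (259 along x over battens), rims 50 mm and inner floor 6 mm above the table, origin under its centre, x and y along its sides. Holds 3 x 3 cups 72.5 mm apart, feet touching; middle row along y through the centre. The other seven have the same feet but short black handles (62 mm tall over all): 24 mm wide stubs or 42 mm flat knobs.
- etched_disc (a point): Pale etched disc, 40 mm diameter, in the middle of a flat dark steel printing plate (170 x 190 mm) on a fixed aluminium holder (200 x 220 mm). Point: the disc's centre on the plate's upper face, 40 mm above the table; z up, x and y along the plate's sides. Two low clamps, up to 50 mm above the table, sit 103 mm from the disc's centre along +y and -y.
Things that resemble listed ones, but are neither listed nor needed, are in the scene too. What is shaped like the part that bears ball_handle but green or turquoise is not meant.

How it is judged:
By the outcome, as a careful person would: the job done as asked, in the order asked, and still so for the second after the job is handed in, with the robot touching nothing.
It also fails if it takes over 38 s, if anything falls off the work surface, if the arm or the gripper's body presses on something with over 40 N, if the wrist force passes 120 N, or if a joint passes its speed limit or range.

## Working session

There is one attempt and no reset: what is moved stays moved. The work goes in short steps, Python scripts to look and compute and a tool call to move; the robot and the scene stay as the last step left them, time stands still between calls to the robot, and variables do not carry over. Pictures are saved under pics/ and viewed, about 8 in all and at most 12, crops included, and the job is handed in when it is done.

Besides the shell and the picture viewer there is one more tool, called after ">>>" as name(argument=value, ...), one argument or row to a line, values as JSON. carry_out: Moves the arm, as the interface text tells. Its arguments: {"type":"object","properties":{"plan":{"type":"array","items":{"type":"object","properties":{"grip":{"type":"number"},"dp":{"type":"array","items":{"type":"number"}},"rotation":{"type":"array","items":{"type":"number"}}}}},"force":{"type":"number"}},"required":["plan"]}

```bash
ls; mkdir -p pics; python3 - <<'E'
from cell import env
import cv2
o=env.get_obs();print(o['time_s'],o['tool_pos'],o['tool_rot'],o['grip_width'])
for n in('scene','top'):
    cv2.imwrite(f'pics/{n}0.png',env.read_camera(n)[:,:,::-1])
    p=env.camera_params(n);print(n,p)
E
```

```text
pics
0.0 [ 0.16426656 -0.62832321  0.2214604 ] [ 1.79993124e+02  1.08906088e-01 -7.53430359e+01] 0.08724498334019315
scene {'fx': 413.4865549567037, 'fy': 413.4865549567037, 'cx': 283.002518676416, 'cy': 210.94819177992665, 'R': array([[-0.29138702,  0.95658502,  0.00622094],
       [ 0.79294135,  0.24516675, -0.55779682],
       [-0.53510525, -0.15760191, -0.82995422]]), 't': array([ 0.15239039, -0.30029817,  1.21215841])}
top {'fx': 404.8921480123611, 'fy': 404.8921480123611, 'cx': 282.72784679117257, 'cy': 203.89607805921244, 'R': array([[-0.00956464, -0.99925871, -0.03728996],
       [-0.98297015,  0.01623958, -0.18304635],
       [ 0.18351623,  0.03490414, -0.98239681]]), 't': array([0.00117998, 0.4528217 , 0.81599284])}
```

View pics/scene0.png

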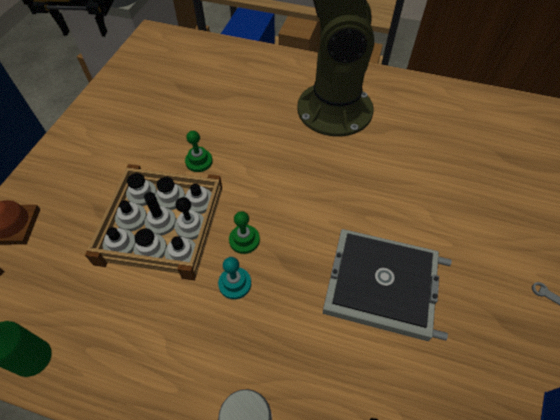

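View pics/top0.png

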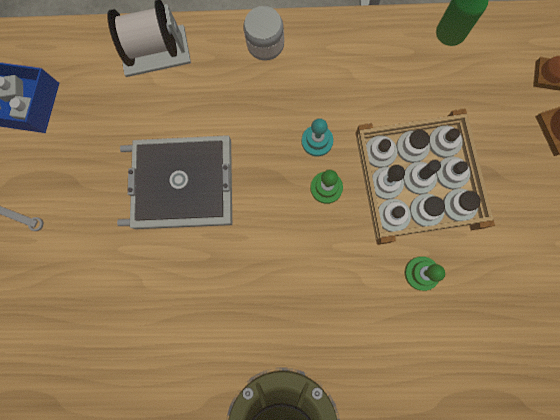

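The crate is at right in the top view. The wanted cup, a straight black handle, is in its centre at top (425,175) / scene (156,215). The ball-handled cup next to it is at top (393,178) / scene (185,212). The three green/turquoise ball-handled ones outside are decoys. The plate disc is at top (179,180). I'll confirm this in an enlarged crop.

```bash
python3 - <<'E'
import cv2,numpy as np
s=cv2.imread('pics/scene0.png');t=cv2.imread('pics/top0.png')
a=cv2.resize(s[160:280,85:230],None,fx=2.7,fy=2.7,interpolation=3)[:300,:390]
f=lambda im,x,y,w,h,k:cv2.resize(im[y:y+h,x:x+w],(w*k,h*k),interpolation=cv2.INTER_CUBIC)
A=f(s,90,160,133,100,3);B=f(t,355,110,133,100,3);B2=f(t,360,120,133,100,3)
C=f(s,325,235,130,100,3);D=f(t,118,130,130,100,3)
o=np.zeros((600,790,3),np.uint8);o[:300,:399]=A;o[:300,400:790]=B[:,:390];o[300:,:390]=C;o[300:,400:790]=D
cv2.imwrite('pics/crop1.png',o)
E
```

```text
(no output)
```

View pics/crop1.png

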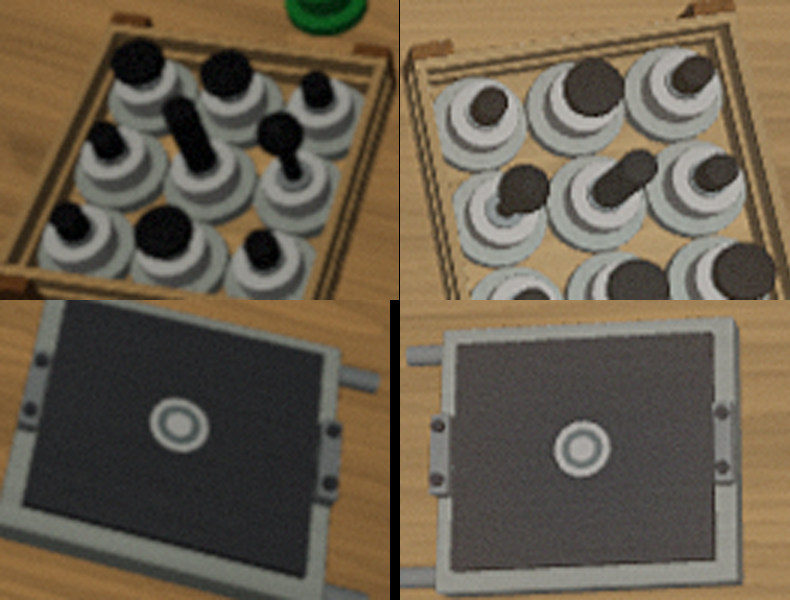

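The crop shows the straight tall cup in the crate's centre and the black ball-handled one beside it toward the plate, so the choice is confirmed. I'll triangulate the points.

```bash
cat > h.py <<'E'
from cell import env
import numpy as np, cv2
def onz(p,uv,z):
    R,t=p['R'],p['t'];d=R.T@np.array([(uv[0]-p['cx'])/p['fx'],(uv[1]-p['cy'])/p['fy'],1]);c=-R.T@t
    return c+d*(z-c[2])/d[2]
def P(p): return np.array([[p['fx'],0,p['cx']],[0,p['fy'],p['cy']],[0,0,1]])@np.c_[p['R'],p['t']]
def tri(a,u,b,v):
    X=cv2.triangulatePoints(P(a),P(b),np.float64(u),np.float64(v));return (X[:3]/X[3]).ravel()
E
python3 - <<'E'
from h import *
np.set_printoptions(precision=4,suppress=True)
s=env.camera_params('scene');t=env.camera_params('top')
for n,a,b,z in[('handle',(429.3,170.7),(153.7,205.3),.081),('htop',(435,166),(150,196),.116),('ball',(396,172.7),(183,204.3),.099),('disc',(178.7,179.7),(384.7,276.7),.04)]:
    print(n,tri(t,a,s,b),onz(t,a,z),onz(s,b,z))
# foot centres (z~.02) in top, three of middle row, and columns
f=lambda x,y:((x-400)/3+355,y/3+110)
for q in[(500,220),(598,204),(697,188),(480,123),(577,108),(673,92)]:print(onz(t,f(*q),.02))
E
```

```text
handle [ 0.5106 -0.3059  0.0754] [ 0.5089 -0.3035  0.081 ] [ 0.5137 -0.3034  0.081 ]
htop [ 0.5103 -0.3054  0.1108] [ 0.5088 -0.3034  0.116 ] [ 0.5133 -0.3026  0.116 ]
ball [ 0.5019 -0.2333  0.0981] [ 0.5013 -0.232   0.099 ] [ 0.5025 -0.2339  0.099 ]
disc [0.5112 0.2212 0.0366] [0.5102 0.2206 0.04  ] [0.5131 0.2203 0.04  ]
[ 0.4985 -0.2339  0.02  ]
[ 0.5091 -0.3049  0.02  ]
[ 0.5197 -0.3765  0.02  ]
[ 0.572  -0.2235  0.02  ]
[ 0.582  -0.2948  0.02  ]
[ 0.5927 -0.3653  0.02  ]
```

>>> carry_out(
  plan=[
    {"grip": 0.45,"dp": [-0.018,-0.033,-0.004],"rotation": [0,0,0]},
    {"grip": 0.45,"dp": [-0.018,-0.033,-0.004],"rotation": [0,0,0]},
    {"grip": 0.45,"dp": [-0.018,-0.033,-0.004],"rotation": [0,0,0]},
    {"grip": 0.45,"dp": [-0.018,-0.033,-0.004],"rotation": [0,0,0]},
    {"grip": 0.45,"dp": [-0.018,-0.033,-0.004],"rotation": [0,0,0]},
    {"grip": 0.45,"dp": [-0.018,-0.033,-0.004],"rotation": [0,0,0]},
    {"grip": 0.45,"dp": [-0.018,-0.033,-0.004],"rotation": [0,0,0]},
    {"grip": 0.45,"dp": [-0.018,-0.033,-0.004],"rotation": [0,0,0]},
  ],
  force=25,
)

```text
time_s: 0.77
tool_pos: [0.3794, -0.4216, 0.2467]
tool_rot: [179.4, 0.5, -76.7]
force: [1.2, -1.0, -0.2]
grip_width: 0.0493
```

>>> carry_out(
  plan=[
    {"grip": 0.45,"dp": [0,0,0],"rotation": [0,0,-7]},
    {"grip": 0.45,"dp": [0,0,0],"rotation": [0,0,-7]},
    {"grip": 0.45,"dp": [0,0,0],"rotation": [0,0,-7]},
    {"grip": 0.45,"dp": [0,0,0],"rotation": [0,0,-7]},
    {"grip": 0.45,"dp": [0,0,0],"rotation": [0,0,-7]},
    {"grip": 0.45,"dp": [0,0,0],"rotation": [0,0,-7]},
    {"grip": 0.45,"dp": [0,0,0],"rotation": [0,0,-7]},
    {"grip": 0.45,"dp": [0,0,0],"rotation": [0,0,-7]},
  ],
)

```text
time_s: 1.43
tool_pos: [0.3911, -0.4071, 0.2448]
tool_rot: [-179.4, 0.8, -19.2]
force: [0.3, 0.4, -0.4]
grip_width: 0.0476
```

>>> carry_out(
  plan=[
    {"grip": 0.45,"dp": [0,0,0],"rotation": [0,0,-6.9]},
    {"grip": 0.45,"dp": [0,0,0],"rotation": [0,0,-6.9]},
    {"grip": 0.45,"dp": [0,0,0],"rotation": [0,0,-6.9]},
    {"grip": 0.45,"dp": [0,0,0],"rotation": [0,0,-6.9]},
    {"grip": 0.45,"dp": [0.033,-0.021,0],"rotation": [0,0,0]},
    {"grip": 0.45,"dp": [0.033,-0.021,0],"rotation": [0,0,0]},
    {"grip": 0.45,"dp": [0.033,-0.021,0],"rotation": [0,0,0]},
    {"grip": 0.45,"dp": [0.03,-0.019,0],"rotation": [0,0,0]},
  ],
)

```text
time_s: 2.1
tool_pos: [0.4976, -0.3115, 0.2399]
tool_rot: [-179.0, 1.0, 8.6]
force: [0.1, 0.2, 0.2]
grip_width: 0.0481
```

>>> carry_out(
  plan=[
    {"grip": 0.45,"dp": [0,0,0],"rotation": [0,0,0]},
    {"grip": 0.45,"dp": [0,0,0],"rotation": [0,0,0]},
  ],
)

```text
time_s: 2.27
tool_pos: [0.5039, -0.3021, 0.2388]
tool_rot: [-178.7, 0.9, 9.4]
force: [-0.6, -0.8, -0.7]
grip_width: 0.048
```

```bash
python3 - <<'E'
from h import *
o=env.get_obs();print(o['time_s'],o['tool_pos'],o['tool_rot'],o['qpos'])
p=env.camera_params('wrist');print(p)
cv2.imwrite('pics/w1.png',env.read_camera('wrist')[:,:,::-1])
E
```

```text
2.2667 [ 0.50391322 -0.30210255  0.23882264] [-178.70949953    0.86287074    9.4163526 ] [ 51.80937402  13.40088837 -27.32238543  88.90069066   5.60572434
  80.64119667  33.47208291]
{'fx': 363.94410181498546, 'fy': 363.94410181498546, 'cx': 281.7538602540667, 'cy': 209.49467774569757, 'R': array([[ 0.98657933,  0.16255914, -0.01535392],
       [ 0.16066167, -0.94966131,  0.26894466],
       [ 0.02913838, -0.26780203, -0.96303324]]), 't': array([-0.44529062, -0.40197132,  0.31417452])}
```

View pics/w1.png

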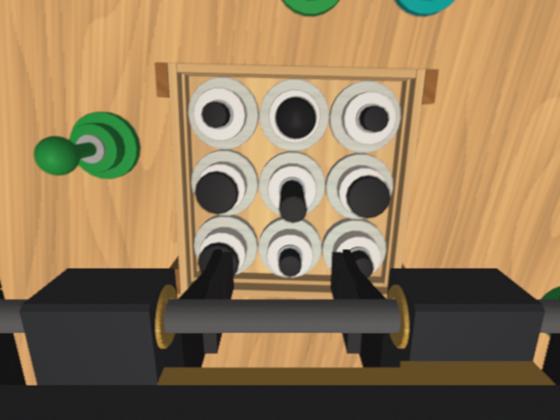

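```bash
cat >> h.py <<'E'
from scipy.spatial.transform import Rotation as Ro
def togo(xyz,yaw):
    o=env.get_obs();r=Ro.from_euler('xyz',o['tool_rot'],degrees=True);d=Ro.from_euler('xyz',[180,0,yaw],degrees=True)
    print('t',o['time_s'],'pos',o['tool_pos'].round(4),'rot',o['tool_rot'].round(2),'w',round(o['grip_width'],4),'F',o['force'].round(1))
    print(' dp tool',r.inv().apply(np.array(xyz)-o['tool_pos']).round(4),'rotvec',(r.inv()*d).as_rotvec(degrees=True).round(2))
E
python3 - <<'E'
from h import *
p=env.camera_params('wrist')
print(onz(p,(293,207),.116),onz(p,(292,196),.081),'ball',onz(p,(295,117),.11))
print('row',onz(p,(224,112),.02),onz(p,(365,116),.02),onz(p,(294,115),.02),onz(p,(290,246),.02))
togo([.51,-.304,.14],8.4)
E
```

```text
[ 0.51276729 -0.3003284   0.116     ] [ 0.51224649 -0.29948915  0.081     ] ball [ 0.5021586  -0.22977138  0.11      ]
row [ 0.43198678 -0.23842985  0.02      ] [ 0.57449988 -0.21878743  0.02      ] [ 0.50299981 -0.2296525   0.02      ] [ 0.52316749 -0.37104661  0.02      ]
t 2.3167 pos [ 0.5044 -0.301   0.2388] rot [-178.64    0.8     9.46] w 0.0482 F [ 1.2  1.3 -0.9]
 dp tool [0.0064 0.0062 0.0986] rotvec [-1.35  0.81  1.05]
```

>>> carry_out(
  plan=[
    {"grip": 0.45,"dp": [0.008,0.004,0],"rotation": [-1.3,0.8,1]},
    {"grip": 0.45,"dp": [0,0,0.03],"rotation": [0,0,0]},
    {"grip": 0.45,"dp": [0,0,0.03],"rotation": [0,0,0]},
    {"grip": 0.45,"dp": [0,0,0.02],"rotation": [0,0,0]},
    {"grip": 0.45,"dp": [0,0,0],"rotation": [0,0,0]},
    {"grip": 0.45,"dp": [0,0,0],"rotation": [0,0,0]},
  ],
)

```text
time_s: 2.82
tool_pos: [0.5094, -0.3099, 0.1567]
tool_rot: [179.8, 0.0, 7.9]
force: [0.4, -1.1, 1.3]
grip_width: 0.0478
```

```bash
python3 - <<'E'
from h import *
togo([.5115,-.302,.067],8.4)
cv2.imwrite('pics/w2.png',env.read_camera('wrist')[:,:,::-1])
p=env.camera_params('wrist');K=P(p)
for X in[(.5115,-.302,.116),(.5115,-.302,.042)]:
    v=K@np.r_[X,1];print(v[:2]/v[2])
E
```

```text
t 2.8167 pos [ 0.5094 -0.3099  0.1567] rot [1.798e+02 2.000e-02 7.930e+00] w 0.0478 F [ 0.4 -1.1  1.3]
 dp tool [ 0.0032 -0.0078  0.0896] rotvec [ 0.2   0.02 -0.47]
[286.27638406 227.75300808]
[285.28230135 195.67692415]
```

View pics/w2.png

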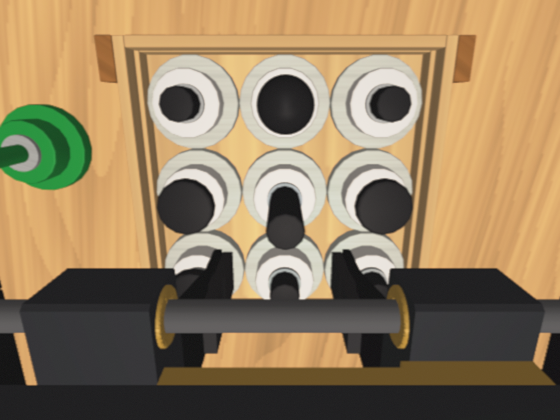

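The handle top is at (285,232) against a predicted (286,228), so y is about -0.304. The fingers straddle it. I'll centre, then descend.

>>> carry_out(
  plan=[
    {"grip": 0.45,"dp": [0.003,-0.006,0],"rotation": [0,0,-0.5]},
    {"grip": 0.45,"dp": [0,0,0],"rotation": [0,0,0]},
    {"grip": 0.45,"dp": [0,0,0.02],"rotation": [0,0,0]},
    {"grip": 0.45,"dp": [0,0,0.02],"rotation": [0,0,0]},
    {"grip": 0.45,"dp": [0,0,0.02],"rotation": [0,0,0]},
    {"grip": 0.45,"dp": [0,0,0.02],"rotation": [0,0,0]},
    {"grip": 0.45,"dp": [0,0,0],"rotation": [0,0,0]},
    {"grip": 0.45,"dp": [0,0,0],"rotation": [0,0,0]},
  ],
)

```text
time_s: 3.53
tool_pos: [0.5192, -0.3084, 0.0876]
tool_rot: [178.9, -0.9, 8.4]
force: [0.8, -0.8, 0.5]
grip_width: 0.0478
```

```bash
python3 -c "
from h import *
togo([.511,-.304,.067],8.4)"
```

```text
t 3.5333 pos [ 0.5192 -0.3084  0.0876] rot [178.95  -0.87   8.39] w 0.0478 F [ 0.8 -0.8  0.5]
 dp tool [-0.0078 -0.006   0.0204] rotvec [ 1.05 -0.87 -0.02]
```

>>> carry_out(
  plan=[
    {"grip": 0.45,"dp": [-0.008,-0.006,0.01],"rotation": [1,-0.9,0]},
    {"grip": 0.45,"dp": [0,0,0],"rotation": [0,0,0]},
    {"grip": 0.45,"dp": [0,0,0.01],"rotation": [0,0,0]},
    {"grip": 0.45,"dp": [0,0,0],"rotation": [0,0,0]},
  ],
)

```text
time_s: 3.87
tool_pos: [0.5125, -0.3048, 0.0711]
tool_rot: [179.8, -0.2, 8.4]
force: [-1.7, 0.6, -0.5]
grip_width: 0.0477
```

```bash
python3 -c "
from h import *
togo([.511,-.304,.067],8.4)"
```

```text
t 3.8667 pos [ 0.5125 -0.3048  0.0711] rot [179.75  -0.18   8.38] w 0.0477 F [-1.7  0.6 -0.5]
 dp tool [-0.0013 -0.0011  0.0041] rotvec [ 0.25 -0.18 -0.02]
```

Close the fingers here; TCP z is 0.071, so the grasp point is about 0.09 up the handle.

>>> carry_out(
  plan=[
    {"grip": 0.45,"dp": [-0.001,-0.001,0.003],"rotation": [0.2,-0.2,0]},
    {"grip": 1,"dp": [0,0,0],"rotation": [0,0,0]},
    {"grip": 1,"dp": [0,0,0],"rotation": [0,0,0]},
    {"grip": 1,"dp": [0,0,0],"rotation": [0,0,0]},
    {"grip": 1,"dp": [0,0,0],"rotation": [0,0,0]},
    {"grip": 1,"dp": [0,0,0],"rotation": [0,0,0]},
    {"grip": 1,"dp": [0,0,0],"rotation": [0,0,0]},
  ],
  force=35,
)

```text
time_s: 4.45
tool_pos: [0.5117, -0.3045, 0.0688]
tool_rot: [179.9, 0.0, 8.4]
force: [0.2, -0.1, -1.7]
grip_width: 0.0237
```

```bash
python3 -c "
from h import *
togo([.511,-.304,.067],8.4)"
```

```text
t 4.45 pos [ 0.5117 -0.3045  0.0688] rot [179.9    0.     8.37] w 0.0237 F [ 0.2 -0.1 -1.7]
 dp tool [-0.0006 -0.0006  0.0018] rotvec [ 0.1   0.   -0.03]
```

>>> carry_out(
  plan=[
    {"grip": 1,"dp": [0,0,-0.008],"rotation": [0,0,0]},
    {"grip": 1,"dp": [0,0,-0.008],"rotation": [0,0,0]},
    {"grip": 1,"dp": [0,0,-0.008],"rotation": [0,0,0]},
    {"grip": 1,"dp": [0,0,0],"rotation": [0,0,0]},
  ],
)

```text
time_s: 4.78
tool_pos: [0.5109, -0.304, 0.0935]
tool_rot: [-180.0, 0.1, 8.4]
force: [0.3, -0.7, -2.0]
grip_width: 0.0233
```

```bash
python3 -c "
from h import *
togo([.511,-.304,.25],8.4)"
```

```text
t 4.7833 pos [ 0.5109 -0.304   0.0935] rot [-1.80e+02  8.00e-02  8.38e+00] w 0.0233 F [ 0.3 -0.7 -2. ]
 dp tool [-0.0002 -0.     -0.1565] rotvec [-0.    0.08 -0.02]
```

>>> carry_out(
  plan=[
    {"grip": 1,"dp": [0,0,-0.015],"rotation": [0,0,0]},
    {"grip": 1,"dp": [0,0,-0.02],"rotation": [0,0,0]},
    {"grip": 1,"dp": [0,0,-0.02],"rotation": [0,0,0]},
    {"grip": 1,"dp": [0,0,0],"rotation": [0,0,0]},
  ],
)

```text
time_s: 5.12
tool_pos: [0.5099, -0.303, 0.1505]
tool_rot: [-179.9, 0.2, 8.4]
force: [1.0, -1.5, -0.8]
grip_width: 0.0239
```

```bash
python3 -c "
from h import *
togo([.511,-.304,.25],8.4)"
```

```text
t 5.1167 pos [ 0.5099 -0.303   0.1505] rot [-179.88    0.19    8.4 ] w 0.0239 F [ 1.  -1.5 -0.8]
 dp tool [ 0.0005  0.001  -0.0995] rotvec [-0.12  0.19  0.  ]
```

>>> carry_out(
  plan=[
    {"grip": 1,"dp": [0,0,-0.025],"rotation": [0,0,0]},
    {"grip": 1,"dp": [0,0,-0.025],"rotation": [0,0,0]},
    {"grip": 1,"dp": [0,0,-0.025],"rotation": [0,0,0]},
    {"grip": 1,"dp": [0,0,-0.015],"rotation": [0,0,0]},
    {"grip": 1,"dp": [0,0,0],"rotation": [0,0,0]},
  ],
)

```text
time_s: 5.53
tool_pos: [0.5084, -0.3018, 0.2397]
tool_rot: [-179.7, 0.4, 8.4]
force: [0.4, -0.5, -2.4]
grip_width: 0.023
```

```bash
python3 - <<'E'
from h import *
togo([.511,.22,.25],8.4)
a=env.read_camera('scene')[150:290,80:270];b=env.read_camera('wrist')[:300]
o=np.zeros((600,570,3),np.uint8);o[:300,:560]=b;o[300:580,:380]=cv2.resize(a,(380,280))
cv2.imwrite('pics/l.png',o[:,:,::-1])
E
```

```text
t 5.5333 pos [ 0.5084 -0.3018  0.2397] rot [-179.67    0.45    8.42] w 0.023 F [ 0.4 -0.5 -2.4]
 dp tool [ 0.079  -0.5158 -0.0079] rotvec [-0.33  0.45  0.02]
```

View pics/l.png

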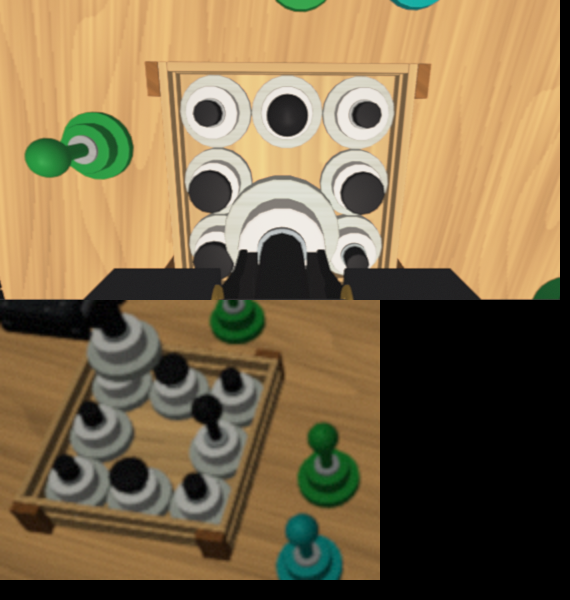

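The cup is out and upright in the grip. The centre slot is empty, and the ball-handled cup and the others stayed put. On to the plate.

>>> carry_out(
  plan=[
    {"grip": 1,"dp": [0.003,-0.02,0],"rotation": [-0.3,0.4,0]},
    {"grip": 1,"dp": [0.005,-0.033,0],"rotation": [0,0,0]},
    {"grip": 1,"dp": [0.005,-0.033,0],"rotation": [0,0,0]},
    {"grip": 1,"dp": [0.005,-0.033,0],"rotation": [0,0,0]},
    {"grip": 1,"dp": [0.005,-0.033,0],"rotation": [0,0,0]},
    {"grip": 1,"dp": [0.005,-0.033,0],"rotation": [0,0,0]},
    {"grip": 1,"dp": [0.005,-0.033,0],"rotation": [0,0,0]},
    {"grip": 1,"dp": [0.003,-0.02,0],"rotation": [0,0,0]},
  ],
)

```text
time_s: 6.3
tool_pos: [0.4985, -0.058, 0.2175]
tool_rot: [-179.2, 1.6, 7.5]
force: [0.8, 0.5, -3.2]
grip_width: 0.0237
```

```bash
python3 -c "
from h import *
togo([.511,.22,.22],8.4)"
```

```text
t 6.3 pos [ 0.4985 -0.058   0.2175] rot [-179.23    1.56    7.5 ] w 0.0237 F [ 0.8  0.5 -3.2]
 dp tool [ 4.860e-02 -2.741e-01 -1.000e-04] rotvec [-0.79  1.56 -0.92]
```

>>> carry_out(
  plan=[
    {"grip": 1,"dp": [0.004,-0.02,-0.003],"rotation": [-0.8,1.5,-0.9]},
    {"grip": 1,"dp": [0.006,-0.034,-0.003],"rotation": [0,0,0]},
    {"grip": 1,"dp": [0.006,-0.034,-0.003],"rotation": [0,0,0]},
    {"grip": 1,"dp": [0.006,-0.034,-0.003],"rotation": [0,0,0]},
    {"grip": 1,"dp": [0.006,-0.034,-0.003],"rotation": [0,0,0]},
    {"grip": 1,"dp": [0.006,-0.034,-0.003],"rotation": [0,0,0]},
    {"grip": 1,"dp": [0.006,-0.034,-0.003],"rotation": [0,0,0]},
    {"grip": 1,"dp": [0.005,-0.025,-0.002],"rotation": [0,0,0]},
  ],
)

```text
time_s: 6.97
tool_pos: [0.4958, 0.203, 0.2228]
tool_rot: [180.0, 1.4, 8.2]
force: [-0.5, -0.3, -3.2]
grip_width: 0.0231
```

>>> carry_out(
  plan=[
    {"grip": 1,"dp": [0,0,0],"rotation": [0,0,0]},
  ],
)

```text
time_s: 7.05
tool_pos: [0.4934, 0.2098, 0.2215]
tool_rot: [-179.7, 1.5, 8.7]
force: [-1.1, 0.1, -2.4]
grip_width: 0.0231
```

```bash
python3 -c "
from h import *
togo([.511,.22,.15],8.4)
import numpy as np
for n in('top','scene'): print(onz(env.camera_params(n),(178.7,179.7) if n=='top' else (384.7,276.7),.04))"
```

```text
t 7.05 pos [0.4934 0.2098 0.2215] rot [-179.73    1.46    8.72] w 0.0231 F [-1.1  0.1 -2.4]
 dp tool [ 0.0207 -0.007   0.071 ] rotvec [-0.27  1.46  0.31]
[0.51024169 0.22056229 0.04      ]
[0.51312911 0.22033889 0.04      ]
```

>>> carry_out(
  plan=[
    {"grip": 1,"dp": [0.019,-0.01,0],"rotation": [-0.2,1.4,0]},
    {"grip": 1,"dp": [0,0,0],"rotation": [0,0,0]},
    {"grip": 1,"dp": [0,0,0.02],"rotation": [0,0,0]},
    {"grip": 1,"dp": [0,0,0.02],"rotation": [0,0,0]},
    {"grip": 1,"dp": [0,0,0.02],"rotation": [0,0,0]},
    {"grip": 1,"dp": [0,0,0],"rotation": [0,0,0]},
    {"grip": 1,"dp": [0,0,0],"rotation": [0,0,0]},
  ],
)

```text
time_s: 7.63
tool_pos: [0.5035, 0.2215, 0.1469]
tool_rot: [180.0, 1.0, 9.1]
force: [-0.2, 0.4, -2.6]
grip_width: 0.0231
```

```bash
python3 - <<'E'
from h import *
togo([.511,.2205,.1035],8.4)
p=env.camera_params('wrist');b=env.read_camera('wrist')
cv2.imwrite('pics/p.png',b[:,:,::-1]);K=P(p)
for X in[(.511,.2205,.04)]:
    v=K@np.r_[X,1];print(v[:2]/v[2])
E
```

```text
t 7.6333 pos [0.5035 0.2215 0.1469] rot [179.99   1.03   9.12] w 0.0231 F [-0.2  0.4 -2.6]
 dp tool [0.0081 0.0022 0.0432] rotvec [0.01 1.03 0.72]
[292.45882407 211.00866644]
```

View pics/p.png

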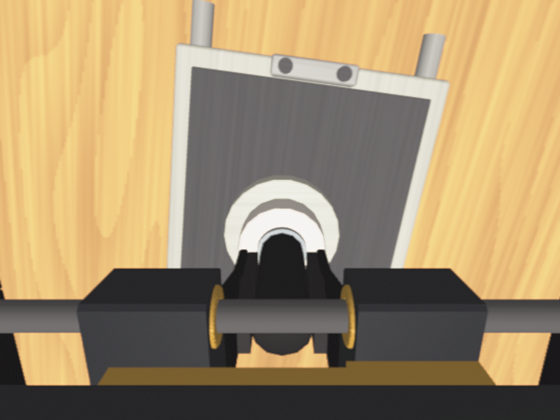

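>>> carry_out(
  plan=[
    {"grip": 1,"dp": [0.009,0.002,0],"rotation": [0,1,0.7]},
    {"grip": 1,"dp": [0,0,0],"rotation": [0,0,0]},
    {"grip": 1,"dp": [0,0,0.012],"rotation": [0,0,0]},
    {"grip": 1,"dp": [0,0,0.012],"rotation": [0,0,0]},
    {"grip": 1,"dp": [0,0,0.004],"rotation": [0,0,0]},
    {"grip": 1,"dp": [0,0,0],"rotation": [0,0,0]},
  ],
)

```text
time_s: 8.18
tool_pos: [0.5161, 0.2198, 0.1192]
tool_rot: [180.0, -0.4, 8.2]
force: [0.0, 0.4, -2.9]
grip_width: 0.0236
```

```bash
python3 -c "
from h import *
togo([.511,.2205,.103],8.4)"
```

```text
t 8.1833 pos [0.5161 0.2198 0.1192] rot [179.95  -0.37   8.17] w 0.0236 F [ 0.   0.4 -2.9]
 dp tool [-0.005  -0.0014  0.0162] rotvec [ 0.05 -0.37 -0.23]
```

>>> carry_out(
  plan=[
    {"grip": 1,"dp": [-0.004,-0.001,0.004],"rotation": [0,-0.3,0]},
    {"grip": 1,"dp": [0,0,0],"rotation": [0,0,0]},
    {"grip": 1,"dp": [0,0,0.004],"rotation": [0,0,0]},
    {"grip": 1,"dp": [0,0,0.002],"rotation": [0,0,0]},
    {"grip": 1,"dp": [0,0,0],"rotation": [0,0,0]},
  ],
)

```text
time_s: 8.6
tool_pos: [0.5111, 0.2207, 0.1079]
tool_rot: [180.0, 0.0, 8.2]
force: [0.0, 0.1, -3.0]
grip_width: 0.0232
```

```bash
python3 -c "
from h import *
togo([.511,.2205,.103],8.4)"
```

```text
t 8.6 pos [0.5111 0.2207 0.1079] rot [1.7997e+02 1.0000e-02 8.2200e+00] w 0.0232 F [ 0.   0.1 -3. ]
 dp tool [-0.0001  0.0002  0.0049] rotvec [ 0.03  0.01 -0.18]
```

>>> carry_out(
  plan=[
    {"grip": 1,"dp": [0,0,0.002],"rotation": [0,0,0]},
    {"grip": 1,"dp": [0,0,0.001],"rotation": [0,0,0]},
    {"grip": 1,"dp": [0,0,0],"rotation": [0,0,0]},
  ],
)

```text
time_s: 8.85
tool_pos: [0.5114, 0.2209, 0.105]
tool_rot: [180.0, -0.0, 8.2]
force: [-0.4, 0.2, -3.6]
grip_width: 0.0235
```

>>> carry_out(
  plan=[
    {"grip": 1,"dp": [0,0,0.001],"rotation": [0,0,0]},
    {"grip": 1,"dp": [0,0,0],"rotation": [0,0,0]},
  ],
)

```text
time_s: 9.02
tool_pos: [0.5115, 0.2209, 0.104]
tool_rot: [180.0, -0.1, 8.2]
force: [-0.4, 0.1, -2.7]
grip_width: 0.0236
```

>>> carry_out(
  plan=[
    {"grip": 1,"dp": [0,0,0.001],"rotation": [0,0,0]},
    {"grip": 1,"dp": [0,0,0],"rotation": [0,0,0]},
  ],
)

```text
time_s: 9.18
tool_pos: [0.5117, 0.2209, 0.1031]
tool_rot: [180.0, -0.1, 8.2]
force: [-0.3, 0.3, -3.7]
grip_width: 0.0235
```

>>> carry_out(
  plan=[
    {"grip": 1,"dp": [0,0,0.001],"rotation": [0,0,0]},
    {"grip": 1,"dp": [0,0,0],"rotation": [0,0,0]},
  ],
)

```text
time_s: 9.35
tool_pos: [0.512, 0.2213, 0.1029]
tool_rot: [180.0, -0.1, 8.2]
force: [0.4, -0.0, -3.4]
grip_width: 0.0233
```

>>> carry_out(
  plan=[
    {"grip": 1,"dp": [0,0,0.0015],"rotation": [0,0,0]},
    {"grip": 1,"dp": [0,0,0],"rotation": [0,0,0]},
  ],
)

```text
time_s: 9.52
tool_pos: [0.5123, 0.2216, 0.103]
tool_rot: [179.9, -0.2, 8.2]
force: [0.2, -0.6, -2.7]
grip_width: 0.0234
```

>>> carry_out(
  plan=[
    {"grip": 1,"dp": [0,0,0.003],"rotation": [0,0,0]},
  ],
)

```text
time_s: 9.6
tool_pos: [0.5128, 0.2219, 0.1025]
tool_rot: [179.9, -0.2, 8.2]
force: [-10.7, -6.0, 33.9]
grip_width: 0.0233
```

Contact is confirmed: the force rose upward and z stalled at about 0.103. I'll release partly, then rise.

>>> carry_out(
  plan=[
    {"grip": 1,"dp": [0,0,0],"rotation": [0,0,0]},
    {"grip": 0.55,"dp": [0,0,0],"rotation": [0,0,0]},
    {"grip": 0.4,"dp": [0,0,0],"rotation": [0,0,0]},
    {"grip": 0.4,"dp": [0,0,0],"rotation": [0,0,0]},
    {"grip": 0.4,"dp": [0,0,0],"rotation": [0,0,0]},
    {"grip": 0.4,"dp": [0,0,0],"rotation": [0,0,0]},
  ],
)

```text
time_s: 10.1
tool_pos: [0.5145, 0.2228, 0.1036]
tool_rot: [179.9, -0.5, 8.2]
force: [-0.1, 0.0, 0.0]
grip_width: 0.0478
```

```bash
python3 -c "
from h import *
togo([.512,.2205,.25],8.4)"
```

```text
t 10.1 pos [0.5145 0.2228 0.1036] rot [179.95  -0.46   8.22] w 0.0478 F [-0.1  0.   0. ]
 dp tool [-0.0016  0.002  -0.1464] rotvec [ 0.05 -0.46 -0.18]
```

>>> carry_out(
  plan=[
    {"grip": 0.4,"dp": [-0.002,0.001,-0.008],"rotation": [0,-0.4,0]},
    {"grip": 0.4,"dp": [0,0,-0.015],"rotation": [0,0,0]},
    {"grip": 0.4,"dp": [0,0,-0.015],"rotation": [0,0,0]},
    {"grip": 0.4,"dp": [0,0,-0.015],"rotation": [0,0,0]},
    {"grip": 0.4,"dp": [0,0,-0.015],"rotation": [0,0,0]},
    {"grip": 0.4,"dp": [0,0,-0.02],"rotation": [0,0,0]},
    {"grip": 0.4,"dp": [0,0,-0.03],"rotation": [0,0,0]},
    {"grip": 0.4,"dp": [0,0,-0.03],"rotation": [0,0,0]},
  ],
)

```text
time_s: 10.77
tool_pos: [0.5077, 0.219, 0.2531]
tool_rot: [179.9, 0.9, 8.3]
force: [0.9, -0.0, 0.4]
grip_width: 0.052
```

>>> carry_out(
  plan=[
    {"grip": 0.4,"dp": [0,0.03,-0.01],"rotation": [0,0,0]},
    {"grip": 0.4,"dp": [0,0.04,0],"rotation": [0,0,0]},
    {"grip": 0.4,"dp": [0,0.04,0],"rotation": [0,0,0]},
    {"grip": 0.4,"dp": [0,0.04,0],"rotation": [0,0,0]},
    {"grip": 0.4,"dp": [0,0.02,0],"rotation": [0,0,0]},
    {"grip": 0.4,"dp": [0,0,0],"rotation": [0,0,0]},
    {"grip": 0.4,"dp": [0,0,0],"rotation": [0,0,0]},
  ],
)

```text
time_s: 11.35
tool_pos: [0.5362, 0.0496, 0.2768]
tool_rot: [-180.0, -0.1, 8.8]
force: [-1.4, 0.5, -0.4]
grip_width: 0.052
```

```bash
python3 - <<'E'
from h import *
togo([.511,.2205,.25],8.4)
o=np.zeros((560,800,3),np.uint8)
s=env.read_camera('scene');t=env.read_camera('top')
f=lambda im,x,y:cv2.resize(im[y:y+140,x:x+133],(399,420),interpolation=2)
o[:420,:399]=f(s,325,200);o[:420,400:799]=f(t,115,110)
o[420:,:187]=s[150:290,70:257];o[420:,400:560]=t[105:245,350:510]
cv2.imwrite('pics/f.png',o[:,:,::-1])
E
```

```text
t 11.35 pos [0.5362 0.0496 0.2768] rot [-1.7995e+02 -7.0000e-02  8.8000e+00] w 0.052 F [-1.4  0.5 -0.4]
 dp tool [ 0.0013 -0.1727  0.027 ] rotvec [-0.05 -0.07  0.4 ]
```

View pics/f.png

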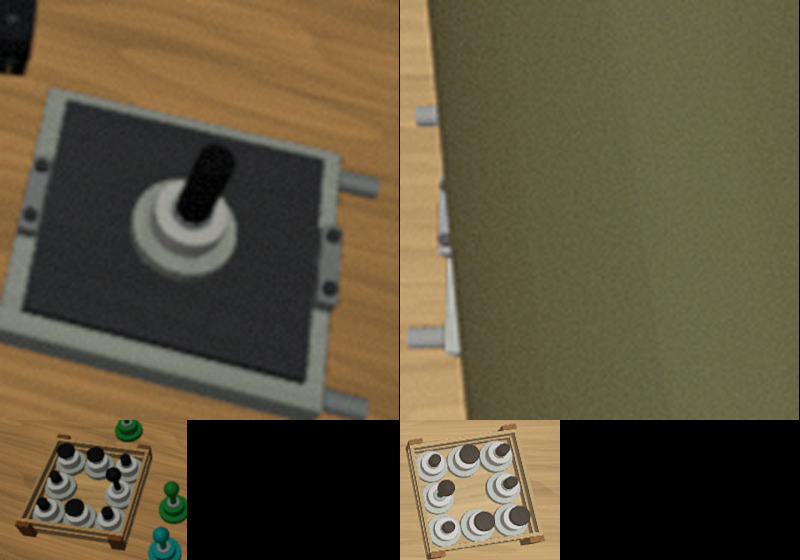

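```bash
python3 - <<'E'
from h import *
print(onz(env.camera_params('scene'),(386.5,275.5),.052))
o=env.get_obs();print(o['time_s'],o['force'],np.abs(o['joint_velocities']).max());env.sign_off()
E
```

```text
[0.51561506 0.22195498 0.052     ]
11.45 [-0.59369827  0.61640487  0.02216466] 1.3041997184617733
the job is handed in; nothing more can be done
```

The straight-handled ink cup is out of the crate and stands upright on the printing plate over the etched disc. I lowered it in the grip until it touched the plate, released it and moved the arm clear. The job was handed in at about 11.5 s.

**Position:** The last scene picture puts the foot's centre at about (0.516, 0.222). The same camera measured the disc at (0.513, 0.220), so the foot is about 3 mm off, against 16 mm of margin. The top camera could not confirm this because the arm blocked its view of the plate.

**Crate:** The ball-handled cup and the other seven stayed in place.

**Forces:** One deliberate 3 mm push to confirm contact briefly read about 34 N upward at the wrist (36 N in all). Every other reading taken at the end of a move was under 5 N.

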